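# Dry-assemble a denture flask around its cast

## Task

Put the denture flask together dry around the plaster cast, to check that the cast fits before it is invested: lay the knock-out disc in the round recess of the flask's base, stand the cast upright and centred on the disc with its long side along the long side of the base, lower the ring over the cast so that it sits flat on the base between the corner lugs, and close the ring with the lid, its press boss upward. Every part must be fully home, and the dish, the jar and the bur stand that stand among the parts must stay where they are.

Things in the scene. Friction and masses are not known exactly. Their poses are not given: they have to be found in the camera images.
- flask_base: Steel flask base, fixed: block 82 (x) x 116 (y) mm, flat deck 16 mm above the bench, low flanges at the y ends. Mid-deck a round recess 51 mm wide, 5 mm deep, dark hole in its floor. Lugs by the corners, 12 mm above the deck and splayed, hold the ring's foot with 2 mm play a side; mid-sides are open (56 mm on the x sides). Origin: underside centre, on the bench; y the long way, z up.
- knockout_disc: Loose plain steel disc, 46 mm across, 12 mm thick, 90 g, lying flat. Origin: centre of its underside; z up. In the recess it stands 7 mm proud of the deck.
- cast: Loose plaster dental arch model (teeth on a flat base), 50 (x) x 61 (y) x 31 mm, about 90 g, teeth up. Grip its base, 16 mm high, across x (50 mm; straight heel one side, rounded front the other). Origin: centre of its underside; y its long way, z up. On the disc its underside is 23 mm above the bench. Either way round will do.
- flask_ring: Loose steel flask ring: open octagonal frame 66 (x) x 100 (y) mm outside, 46 mm high, wall 3.5 mm (59 x 93 mm inside), no floor or top, 240 g; small bolt ears at the two y ends (122 mm over all). Grip it from outside across x (66 mm) at mid-length. Origin: centre of its underside; y its long way, z up. Either way round will do.
- flask_lid: Loose steel lid: plate 66 (x) x 100 (y) x 6 mm, cut corners; under it a locating pad 53 x 87 x 4 mm that drops into the ring with 3 mm play a side; on top a round press boss 32 mm wide, its top 26 mm above the pad's underside. 200 g. Grip the boss. Origin: centre of the pad's underside; y its long way, z up. Home, its origin is 58 mm above the bench.
- glass_dish: Bystander: small waisted glass dish, 33 mm across, 27 mm high, loose. Origin: centre of its underside.
- wax_jar: Bystander: small screw-lid jar, 42 mm across, 36 mm high, loose. Origin: centre of its underside.
- bur_stand: Bystander: round stand full of burs, 64 mm across, 63 mm high, loose. Origin: centre of its underside.
Things that resemble listed ones, but are neither listed nor needed, are in the scene too. What is shaped like the flask_lid but red is not meant.

How it is judged:
On the way, in this order (a step that is already met when the one before it is completed fails the run):
1. the knock-out disc lies in the recess of the base (horizontal distance between knockout_disc and flask_base below 0.006 m and z of knockout_disc in the frame of flask_base below 0.0135 m), for 0.2 s.
2. the cast stands on the disc (horizontal distance between cast and flask_base below 0.012 m and z of cast in the frame of flask_base below 0.0255 m and angle between cast's own z axis and vertical below 0.1 rad), for 0.2 s.
3. the ring sits on the base around the cast (horizontal distance between flask_ring and flask_base below 0.006 m and z of flask_ring in the frame of flask_base below 0.0185 m), for 0.2 s.
4. the lid closes the ring (horizontal distance between flask_lid and flask_base below 0.01 m and z of flask_lid in the frame of flask_base below 0.0605 m), for 0.2 s.
At the end, for the whole second after the job is handed in: At rest, each within 2.5 mm of its seated height on the base: disc in the recess (6 mm of centre), cast upright on it (12 mm; tilt < 0.1, long way within 0.3 rad of the base's), ring flat on the deck (6 mm), lid flat on the ring, boss up (10 mm) (all of step 1 and all of step 2 and all of step 3 and all of step 4 and z of cast in the frame of flask_base above 0.0205 m and angle between the y axis of cast and the y axis of flask_base, either way round below 0.3 rad and angle between each of flask_ring, flask_lid's own z axis and vertical below 0.05 rad and z of flask_lid in the frame of flask_base above 0.0555 m and linear speed of each of cast, flask_ring, flask_lid, knockout_disc below 0.02 m/s); the robot touches nothing.
It fails at once if the glass dish is pushed out of its place (30 mm) (distance of glass_dish from where it was at the start of the episode above 0.03 m).
It fails at once if the jar is pushed out of its place (30 mm) (distance of wax_jar from where it was at the start of the episode above 0.03 m).
It fails at once if the bur stand is pushed out of its place (30 mm) (distance of bur_stand from where it was at the start of the episode above 0.03 m).
It also fails if it takes over 109 s, if anything falls off the work surface, if the arm or the gripper's body presses on something with over 40 N, if the wrist force passes 120 N, or if a joint passes its speed limit or range.

## Robot

A 6-joint arm with a two-finger parallel gripper is mounted at the origin on a cart in front of the work surface, level with it; the furniture and walls round the work are solid. World frame = base frame: x ahead of the robot, y to its left, z up, the work surface at z = 0. Lengths are in m, angles in rad, forces in N, time in s.
With the tool pointing down it reaches from about 0.375 to 0.9 m from the base axis. Payload 3.1 kg.
Tool frame: the origin (TCP) lies between the finger pads; the fingertips stand robot.finger_overhang ahead of it and the grasp point (between the pads) lies 3 mm ahead of it (robot.finger_overhang is the distance from the TCP to the fingertips, in m); z points along the fingers, y is the line along which they close (so a half turn about z gives the same grasp; the last joint's range is limited). The gripper opens to 87 mm and grips with 3 to 60 N. Pads are 19 mm wide; open, the fingers measure 117 mm over their backs; the gripper's body (75 mm by 190 mm) begins 51 mm behind the grasp point.
Start: joints at [-1.472, 0.527, 1.433, -0, 1.181, -0.178], TCP at [0.171, -0.601, 0.206] pointing down, gripper open.
Joint ranges: [-3.08, 3.08], [-0.75, 2.2], [0.22, 2.44], [-1.43, 4.57], [0, 2.65], [-2.85, 2.85]. Speed limits (rad/s): [2.79, 2.79, 3.14, 3.14, 3.14, 3.14].

## Interface

Orientations are given as a unit quaternion [x, y, z, w].
In Python, from rig import get_obs, vision, hand_in, nets, robot gives the robot as it stands.
- The arm moves only by the tool apply_moves, never from a script. Its argument "series" is a list of rows, each an object with "offset": the shift along the world's x, y, z in cm, a list of three; "rot": the turn, a rotation vector about the world's x, y, z in degrees, a list of three. A call has 1 to 20 rows; each row is the pose to reach, as a shift and turn from the pose commanded when the call began; what a row does not reach only later rows make up. A row lasts 1/10 s, in which the tool goes at most 50 mm and 8.59 degrees, less where a joint would pass 70% of its speed; a pose out of reach is approached as far as the arm can. A call with a gripper value outside its range is refused whole. "hand" is the opening, from 0 (shut) to 1 (fully open), set as the call begins (left out, the last holds). The fingers move at their own pace and stop on an object; "newtons" is the grip in N (left out, the last holds). Time passes only in rows, so rows that repeat a pose let the fingers close. It gives the time, the measured TCP pose, the force, the opening and the grip force at its end, in the units of the state.
- get_obs(): the state, without advancing time (a new reading comes with each control period).
- vision.camera(name): name is "scene" or "top" or "wrist"; returns the picture (480x640x3 uint8, red, green, blue); there is no depth.
- vision.calibration(name): a dict with "K" (3x3 intrinsics, pixels), "k1" (the pictures are not rectified: a ray, as slopes to the right and down, at radius r is drawn at 1 + k1 r^2 times it, then the intrinsics apply), "R" (3x3) and "t" (3): a world point X has camera coordinates R X + t. Camera axes: x right, y down, z forward; pixel columns grow to the right and rows downward; lengths in m; the calibration is good to about 2 mm. A picture is of the moment at which its call begins: read the wrist's pose just before it. calibration takes no time and is no camera call; for the wrist camera it gives the pose at the moment of the call.
- hand_in(): hands the job in; it is judged then, once.
Trained networks look in the newest picture that a camera, given by its name, has taken for a name from the list of things; names that differ only in an ending like _2 or _b are one class to them, and where a whole thing is asked for, a point or a joint stands for the part that bears it (a point fixed in the world has none). Each returns a list of dicts, best first, with "conf" (0 to 1); they miss things now and then, are a little off and sometimes report something else, mostly with a low value. They report only what shows in the picture. A call takes as long as a camera call. They do not tell look-alikes from the thing itself.
- nets.search_frame(camera, query): "centre" ([x, y, z] in m, in world coordinates, good to about 4 mm: the middle of the surface that is visible of it).
- nets.spot_point(camera, query): "centre" ([x, y, z] in m, in world coordinates, good to about 4 mm: a listed point, or the origin of a listed thing).
The state is a dict: "time": time; "q": joint angles; "joint_velocities": joint speeds; "joint_torque": joint torques, N m; "position": TCP position; "tool_rot": TCP orientation; "ft_force": force on the tool from outside, world axes, zero at the start; "moment": the same for the moment, N m; "grip_width": finger opening in m; "grip_force": force on a finger pad.
Only numpy, scipy, OpenCV 4.12 (cv2) and the standard library are available. Lean on these libraries where they do the work, as an engineer would, in place of code of your own. Each camera call takes 0.05 s, during which the arm holds its last target. There are 200 camera calls.

## Working session

There is one attempt and no reset: what is moved stays moved. The work goes in short steps, Python scripts to look and compute and a tool call to move; the robot and the scene stay as the last step left them, time stands still between calls to the robot, and variables do not carry over. Pictures are saved under pics/ and viewed, at most 14 in all, crops included, and the job is handed in when it is done.

Besides the shell and the picture viewer there is one more tool, called as name(argument=value, ...) on one line, values as JSON. apply_moves: Moves the arm, as the interface text tells. Its arguments: {"type":"object","properties":{"series":{"type":"array"},"hand":{"type":"number"},"newtons":{"type":"number"}},"required":["series"]}

```bash
mkdir -p pics; python3 - <<'E'
from rig import get_obs, vision, nets, robot
import cv2
print({k:v for k,v in vars(robot).items()} if hasattr(robot,'__dict__') else robot, robot.finger_overhang)
for c in ["top","scene"]:
    im=vision.camera(c); cv2.imwrite(f"pics/{c}0.png",im[:,:,::-1])
    for n in ["flask_base","knockout_disc","cast","flask_ring","flask_lid","glass_dish","wax_jar","bur_stand"]:
        try: print(c,n,[(round(d["conf"],2),[round(float(v),3) for v in d["centre"]]) for d in nets.spot_point(c,n)])
        except Exception as e: print(n,e)
    cal=vision.calibration(c); print(cal)
print(get_obs())
E
```

```text
{} 0.022
top flask_base [(0.67, [0.619, -0.134, 0.004])]
top knockout_disc [(0.76, [0.447, -0.021, -0.0])]
top cast [(0.8, [0.646, 0.134, 0.002])]
top flask_ring [(0.6, [0.446, -0.254, 0.004]), (0.2, [0.445, -0.02, 0.0])]
top flask_lid [(0.74, [0.468, 0.255, -0.001]), (0.58, [0.443, 0.117, 0.001])]
top glass_dish [(0.74, [0.651, -0.003, 0.004])]
top wax_jar [(0.67, [0.591, -0.305, 0.003])]
top bur_stand [(0.91, [0.606, 0.303, 0.002])]
{'K': array([[480.82990807,   0.        , 318.76383964],
       [  0.        , 480.82990807, 245.74186719],
       [  0.        ,   0.        ,   1.        ]]), 'k1': -0.06143054852531106, 'R': array([[ 0.02658894, -0.99901334, -0.03557206],
       [-0.99686323, -0.02384457, -0.07546616],
       [ 0.0745435 ,  0.03746704, -0.99651367]]), 't': array([0.00224519, 0.53681435, 0.91327939])}
scene flask_base [(0.57, [0.621, -0.138, -0.001])]
scene knockout_disc [(0.67, [0.445, -0.021, -0.003]), (0.48, [0.463, 0.261, -0.001])]
scene cast [(0.64, [0.645, 0.132, 0.002]), (0.27, [0.465, 0.258, 0.001])]
scene flask_ring [(0.68, [0.446, -0.258, 0.002])]
scene flas
[... 634 characters left out ...]
47250024e+00,  5.27479568e-01,  1.43274551e+00,  2.57405992e-05,
        1.18141383e+00, -1.78487896e-01]), 'joint_velocities': array([-4.16514579e-04,  1.89148867e-03,  4.64859424e-05, -8.67838156e-04,
        1.46538040e-03,  7.39130482e-04]), 'joint_torque': array([-2.29372990e-04, -4.39996541e+01, -1.76988512e+01,  6.34322176e-02,
        5.04082208e-02, -1.63326291e-05]), 'position': array([ 0.17082775, -0.60114896,  0.20644645]), 'tool_rot': array([ 9.90439776e-01,  1.37945819e-01,  1.28241908e-05, -2.26298343e-05]), 'ft_force': array([ 0.396613  ,  0.00851242, -0.16780633]), 'moment': array([ 0.05317489, -0.02785509,  0.03877832]), 'grip_force': 0.0, 'grip_width': 0.08710935125004944}
```

View pics/top0.png

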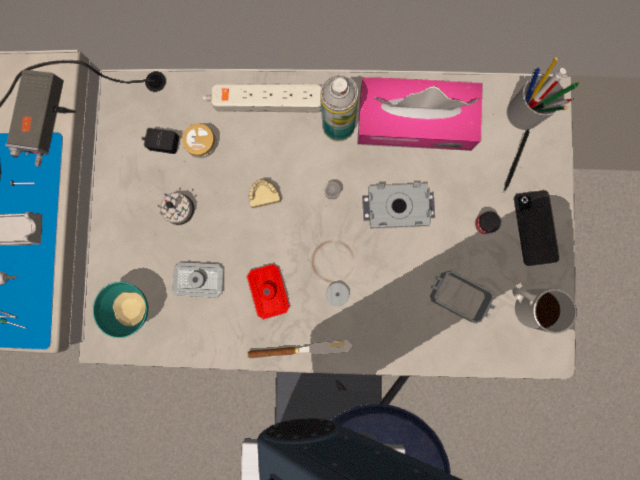

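View pics/scene0.png

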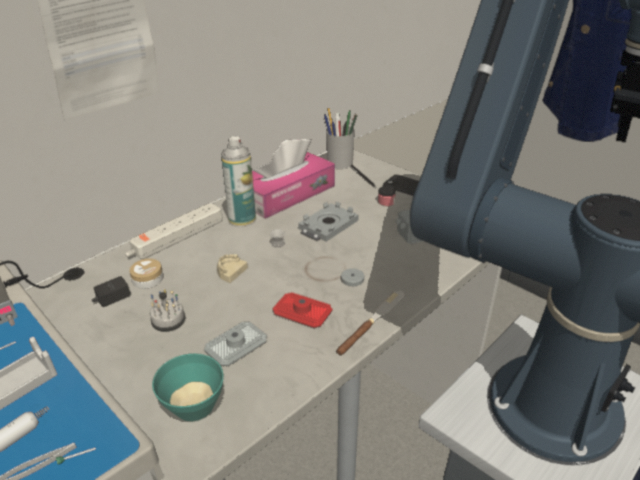

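Top view: base at px (399,206), disc (338,293), cast (264,193), ring (462,296), grey lid (198,279), red decoy lid (268,290), elastic decoy (333,261). I'll move above the disc now, and write an ortho-rectifying helper.

```bash
cat > h.py <<'E'
from rig import get_obs, vision, nets, hand_in
import numpy as np, cv2
def calib(c):
    k=vision.calibration(c); return k
def project(k,X):
    X=np.asarray(X,float); p=X@k["R"].T+k["t"]; s=p[...,:2]/p[...,2:]
    s=s*(1+k["k1"]*(s**2).sum(-1,keepdims=True))
    return s@k["K"][:2,:2].T+k["K"][:2,2]
def ortho(c,x0,x1,y0,y1,z,mm,name=None):
    """world plan view at height z: up = +x, left = +y; returns image; pixel (u,v)->x=x1-v*mm, y=y1-u*mm"""
    k=calib(c); im=vision.camera(c)
    xs=np.arange(x1,x0,-mm); ys=np.arange(y1,y0,-mm)
    X,Y=np.meshgrid(xs,ys,indexing="ij")
    m=project(k,np.stack([X,Y,np.full_like(X,z)],-1)).astype(np.float32)
    o=cv2.remap(im,m[...,0],m[...,1],cv2.INTER_LINEAR)[:,:,::-1].copy()
    if name: cv2.imwrite(f"pics/{name}.png",o)
    return o
def state():
    s=get_obs(); x,y,z,w=s["tool_rot"]
    from scipy.spatial.transform import Rotation as R
    M=R.from_quat(s["tool_rot"]).as_matrix()
    print("t %.1f pos"%s["time"],np.round(s["position"],4),"tool y yaw deg",round(np.degrees(np.arctan2(M[1,1],M[0,1])),2),"tilt",np.round(M[:,2],3),"grip",round(s["grip_width"],4),round(s["grip_force"],1),"F",np.round(s["ft_force"],1))
def find(c,*names):
    vision.camera(c)
    for n in names: print(c,n,[(round(d["conf"],2),np.round(d["centre"],4)) for d in nets.spot_point(c,n)])
E
python3 - <<'E'
from h import *
state(); k=vision.calibration("wrist"); print(k["K"],k["k1"]); 
s=get_obs(); C=-k["R"].T@k["t"]; print("cam centre",C,"axis",k["R"][2], "rightaxis",k["R"][0])
# tissue box front edge & mug from top picture at guessed heights
kt=vision.calibration("top")
from scipy.optimize import fsolve
def un(k,u,z): return fsolve(lambda p: project(k,[p[0],p[1],z])-np.array(u),[0.6,0.])
for u,z in [((359,146),0.08),((480,150),0.08),((545,325),0.1),((340,135),.2)]: print(u,z,un(kt,u,z))
E
```

```text
t 0.9 pos [ 0.1708 -0.6011  0.2064] tool y yaw deg -74.14 tilt [ 0.  0. -1.] grip 0.0871 0.0 F [ 0.4  0.  -0.2]
[[364.65076033   0.         322.95863997]
 [  0.         364.65076033 240.50055529]
 [  0.           0.           1.        ]] -0.03579071649309923
cam centre [ 0.2381734  -0.58201493  0.38409126] axis [-0.24526914 -0.06972842 -0.96694415] rightaxis [ 2.72265827e-01 -9.62222019e-01  3.26612544e-04]
(359, 146) 0.08 [ 0.71851918 -0.05584039]
(480, 150) 0.08 [ 0.71586695 -0.27857775]
(545, 325) 0.1 [ 0.40092343 -0.38733564]
(340, 135) 0.2 [ 0.70130874 -0.02016621]
```

apply_moves(series=[{"offset": [2,5,1],"rot": [0,0,5]},{"offset": [6,13,3],"rot": [0,0,12]},{"offset": [10,22,4],"rot": [0,0,20]},{"offset": [14,31,4],"rot": [0,0,28]},{"offset": [18,40,4],"rot": [0,0,36]},{"offset": [22,48,4],"rot": [0,0,44]},{"offset": [25,53,4],"rot": [0,0,52]},{"offset": [27,57,4],"rot": [0,0,60]},{"offset": [27.5,58,4],"rot": [0,0,67]},{"offset": [27.5,58,4],"rot": [0,0,74]},{"offset": [27.5,58,4],"rot": [0,0,74]},{"offset": [27.5,58,4],"rot": [0,0,74]},{"offset": [27.5,58,4],"rot": [0,0,74]}])

```text
time: 2.2
position: [0.4466, -0.0189, 0.2469]
tool_rot: [0.708, 0.707, 0.0, 0.0]
ft_force: [1.8, -0.5, -0.2]
grip_width: 0.0872
grip_force: 0.0
```

```bash
python3 - <<'E'
from h import *
state(); k=vision.calibration("wrist"); print("cam",-k["R"].T@k["t"],k["R"][2])
ortho("wrist",0.38,0.72,-0.33,0.17,0.012,0.000625,"w1")
find("wrist","knockout_disc","flask_base","flask_ring","cast")
find("top","flask_base","knockout_disc")
kt=vision.calibration("scene")
from scipy.optimize import fsolve
# tissue box height: front-left top corner in top view (359,146) vs scene view (257,213)?
for z in (.05,.06,.07,.08,.09,.1):
    p=fsolve(lambda p: project(vision.calibration("top"),[p[0],p[1],z])-np.array([359,146]),[.7,0]); print(z,p,project(kt,[*p,z]))
E
```

```text
t 2.2 pos [ 0.4466 -0.0189  0.2469] tool y yaw deg -0.09 tilt [ 0.001 -0.    -1.   ] grip 0.0872 0.0 F [ 1.8 -0.5 -0.2]
cam [0.44689261 0.05087589 0.42450451] [ 0.00106496 -0.25592103 -0.9666971 ]
wrist knockout_disc [(0.58, array([ 0.4473, -0.0187,  0.0036]))]
wrist flask_base [(0.63, array([ 0.6219, -0.135 ,  0.001 ]))]
wrist flask_ring []
wrist cast [(0.63, array([0.6435, 0.1353, 0.0029]))]
top flask_base [(0.95, array([ 0.6184, -0.1356,  0.0027]))]
top knockout_disc []
0.05 [ 0.7271857  -0.05710373] [271.04295725 202.72715204]
0.06 [ 0.72429686 -0.05668262] [271.48617651 199.37645329]
0.07 [ 0.72140802 -0.05626151] [271.93522052 195.98597756]
0.08 [ 0.71851918 -0.05584039] [272.39018803 192.55513931]
0.09 [ 0.71563034 -0.05541928] [272.85117963 189.08334548]
0.1 [ 0.7127415  -0.05499817] [273.31829772 185.56999557]
```

View pics/w1.png

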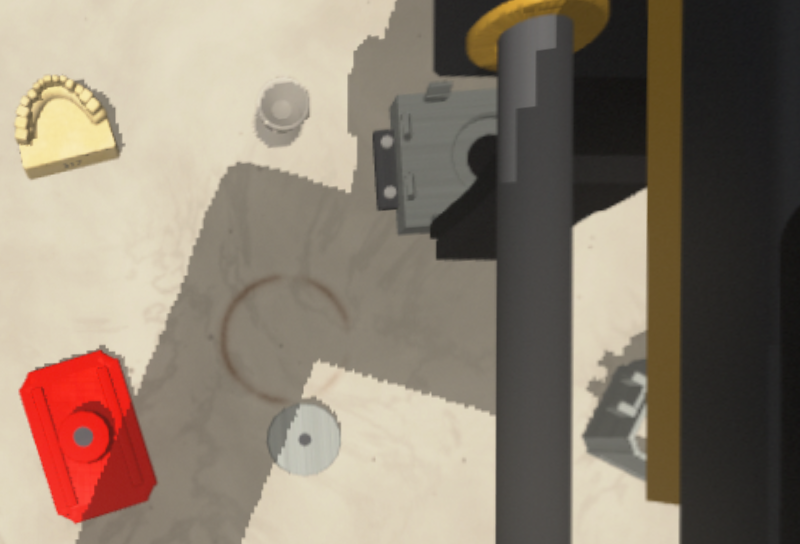

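Disc at px (304,439) → (0.446,-0.020); base yaw ≈ 4.7°, cast yaw ≈ 14°, the gripper hides part of the base. I centre the disc with a squeeze along x, then turn 95° and grip along y.

apply_moves(series=[{"offset": [0,0.1,-4],"rot": [0,0,0]},{"offset": [0,0.1,-9],"rot": [0,0,0]},{"offset": [0,0.1,-14],"rot": [0,0,0]},{"offset": [0,0.1,-18],"rot": [0,0,0]},{"offset": [0,0.1,-20.5],"rot": [0,0,0]},{"offset": [0,0.1,-21.8],"rot": [0,0,0]},{"offset": [0,0.1,-21.8],"rot": [0,0,0]},{"offset": [0,0.1,-21.8],"rot": [0,0,0]}])

```text
time: 3.45
position: [0.4459, -0.0211, 0.0286]
tool_rot: [0.709, 0.706, -0.0, -0.0]
ft_force: [-0.4, -0.5, 0.1]
grip_width: 0.0871
grip_force: 0.0
```

apply_moves(series=[{"offset": [0,0,0],"rot": [0,0,0]},{"offset": [0,0,0],"rot": [0,0,0]},{"offset": [0,0,0],"rot": [0,0,0]},{"offset": [0,0,0],"rot": [0,0,0]},{"offset": [0,0,0],"rot": [0,0,0]},{"offset": [0,0,0],"rot": [0,0,0]}], hand=0, newtons=10)

```text
time: 4.05
position: [0.4459, -0.0201, 0.0286]
tool_rot: [0.708, 0.706, 0.0, 0.0]
ft_force: [-0.8, -0.1, -0.7]
grip_width: 0.0467
grip_force: 0.0
```

apply_moves(series=[{"offset": [0,0,0],"rot": [0,0,0]},{"offset": [0,0,0],"rot": [0,0,0]},{"offset": [0,0,0],"rot": [0,0,0]}])

```text
time: 4.35
position: [0.4458, -0.0202, 0.0284]
tool_rot: [0.708, 0.706, -0.0, -0.0]
ft_force: [-0.8, -0.6, -0.5]
grip_width: 0.0229
grip_force: 0.0
```

apply_moves(series=[{"offset": [0,0,0],"rot": [0,0,0]},{"offset": [0,0,0],"rot": [0,0,0]},{"offset": [0,0,0],"rot": [0,0,8]},{"offset": [0,0,0],"rot": [0,0,16]},{"offset": [0,0,0],"rot": [0,0,24]},{"offset": [0,0,0],"rot": [0,0,32]},{"offset": [0,0,0],"rot": [0,0,40]},{"offset": [0,0,0],"rot": [0,0,48]},{"offset": [0,0,0],"rot": [0,0,56]},{"offset": [0,0,0],"rot": [0,0,64]},{"offset": [0,0,0],"rot": [0,0,72]},{"offset": [0,0,0],"rot": [0,0,80]},{"offset": [0,0,0],"rot": [0,0,88]},{"offset": [0,0,0],"rot": [0,0,94.8]},{"offset": [0,0,0],"rot": [0,0,94.8]},{"offset": [0,0,0],"rot": [0,0,94.8]}], hand=0.8)

```text
time: 5.95
position: [0.4458, -0.0202, 0.0284]
tool_rot: [-0.039, 0.999, 0.0, -0.0]
ft_force: [-0.7, -0.2, 0.3]
grip_width: 0.0697
grip_force: 0.0
```

apply_moves(series=[{"offset": [0,0,0],"rot": [0,0,0]},{"offset": [0,0,0],"rot": [0,0,0]},{"offset": [0,0,0],"rot": [0,0,0]},{"offset": [0,0,0],"rot": [0,0,0]},{"offset": [0,0,0],"rot": [0,0,0]},{"offset": [0,0,0],"rot": [0,0,0]},{"offset": [0,0,0],"rot": [0,0,0]}], hand=0, newtons=20)

```text
time: 6.65
position: [0.4458, -0.0202, 0.0284]
tool_rot: [-0.041, 0.999, -0.0, -0.0]
ft_force: [0.5, 0.2, 0.2]
grip_width: 0.0215
grip_force: 0.0
```

apply_moves(series=[{"offset": [0,0,2],"rot": [0,0,0]},{"offset": [0,-1,6],"rot": [0,0,0]},{"offset": [2,-3,10],"rot": [0,0,0]},{"offset": [5,-6,12],"rot": [0,0,0]},{"offset": [8,-9,12],"rot": [0,0,0]},{"offset": [9,-11,12],"rot": [0,0,0]},{"offset": [9,-11.4,12],"rot": [0,0,0]},{"offset": [9,-11.4,12],"rot": [0,0,0]},{"offset": [9,-11.4,12],"rot": [0,0,0]}])

```text
time: 7.55
position: [0.534, -0.1327, 0.1478]
tool_rot: [-0.041, 0.999, 0.001, -0.001]
ft_force: [0.1, 0.4, -0.7]
grip_width: 0.0002
grip_force: 0.0
```

```bash
python3 - <<'E'
from h import *
state()
ortho("wrist",0.40,0.70,-0.30,0.10,0.012,0.0005,"w2")
find("wrist","knockout_disc","flask_base","flask_ring")
im=vision.camera("scene"); cv2.imwrite("pics/s2.png",cv2.resize(im[150:330,210:450,::-1],None,fx=3.3,fy=3.3,interpolation=cv2.INTER_CUBIC))
E
```

```text
t 7.5 pos [ 0.534  -0.1327  0.1478] tool y yaw deg 94.67 tilt [-0.003  0.002 -1.   ] grip 0.0002 0.0 F [ 0.1  0.4 -0.7]
wrist knockout_disc [(0.89, array([ 0.4443, -0.0179, -0.005 ]))]
wrist flask_base [(0.28, array([ 4.463e-01, -1.860e-02,  3.000e-04]))]
wrist flask_ring []
```

View pics/w2.png

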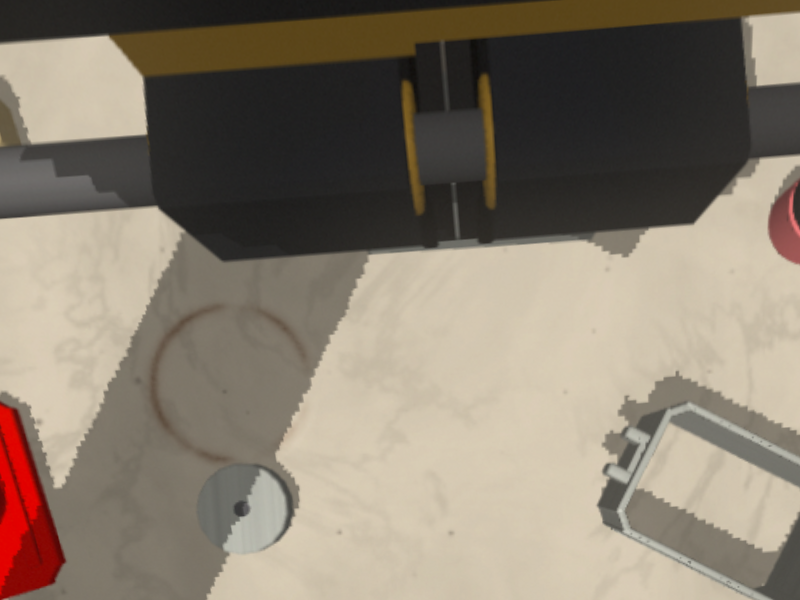

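View pics/s2.png

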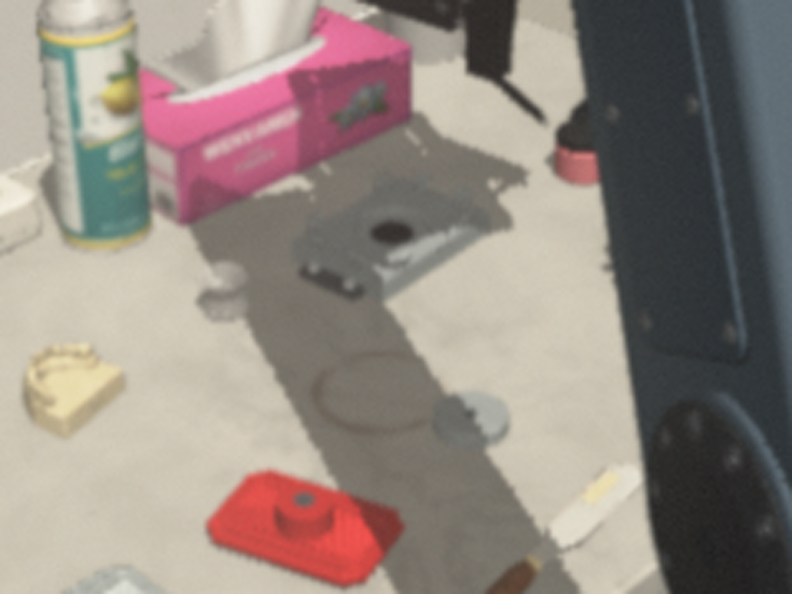

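Disc unmoved at px (244,508) → (0.446,-0.021): the pads closed above it. Tissue box is clear of the base. I return, open, and probe lower.

apply_moves(series=[{"offset": [-3,4,0],"rot": [0,0,0]},{"offset": [-6,8,-1],"rot": [0,0,0]},{"offset": [-9,11.3,-4],"rot": [0,0,0]},{"offset": [-9,11.3,-8],"rot": [0,0,0]},{"offset": [-9,11.3,-11],"rot": [0,0,0]},{"offset": [-9,11.3,-12],"rot": [0,0,0]},{"offset": [-9,11.3,-12.3],"rot": [0,0,0]},{"offset": [-9,11.3,-12.3],"rot": [0,0,0]},{"offset": [-9,11.3,-12.3],"rot": [0,0,0]}], hand=1)

```text
time: 8.75
position: [0.447, -0.0217, 0.0265]
tool_rot: [-0.04, 0.999, -0.0, 0.001]
ft_force: [-0.0, 1.1, 0.2]
grip_width: 0.0647
grip_force: 0.0
```

apply_moves(series=[{"offset": [0,0,-0.1],"rot": [0,0,0]},{"offset": [0,0,-0.2],"rot": [0,0,0]},{"offset": [0,0,-0.2],"rot": [0,0,0]}])

```text
time: 9.05
position: [0.4461, -0.0213, 0.0239]
tool_rot: [-0.041, 0.999, -0.0, 0.0]
ft_force: [0.2, -0.9, 0.3]
grip_width: 0.0847
grip_force: 0.0
```

apply_moves(series=[{"offset": [0,0,0],"rot": [0,0,0]},{"offset": [0,0,0],"rot": [0,0,0]},{"offset": [0,0,0],"rot": [0,0,0]},{"offset": [0,0,0],"rot": [0,0,0]},{"offset": [0,0,0],"rot": [0,0,0]},{"offset": [0,0,0],"rot": [0,0,0]},{"offset": [0,0,0],"rot": [0,0,0]}], hand=0.4)

```text
time: 9.75
position: [0.4458, -0.0212, 0.0234]
tool_rot: [-0.041, 0.999, 0.0, -0.0]
ft_force: [-0.3, 0.1, 0.0]
grip_width: 0.0398
grip_force: 0.0
```

```bash
python3 - <<'E'
from h import *
state()
im=vision.camera("scene"); cv2.imwrite("pics/s3.png",cv2.resize(im[210:310,280:420,::-1],None,fx=5,fy=5,interpolation=cv2.INTER_CUBIC))
im=vision.camera("wrist"); cv2.imwrite("pics/wr3.png",im[:,:,::-1])
E
```

```text
t 9.8 pos [ 0.4458 -0.0212  0.0234] tool y yaw deg 94.66 tilt [-0.  0. -1.] grip 0.0398 0.0 F [-0.3  0.1  0. ]
```

View pics/wr3.png

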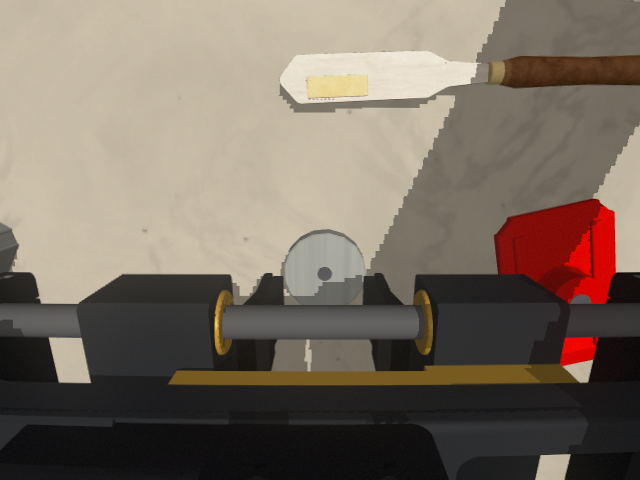

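```bash
cat >> h.py <<'E'
from scipy.optimize import fsolve
def un(c,u,z,g=(0.5,0.)):
    k=calib(c); return fsolve(lambda p: project(k,[p[0],p[1],z])-np.array(u,float),g)
E
python3 - <<'E'
from h import *
k=calib("wrist"); print("cam",-k["R"].T@k["t"],k["R"])
for z in (0,.012): print(un("wrist",(324,272),z), project(k,[.446,-.0212,z]))
print(project(calib("top"),[.446,-.0212,.012]), project(calib("scene"),[.446,-.0212,.012]))
E
```

```text
cam [ 0.37679054 -0.02669612  0.20105562] [[-8.01899473e-02  9.96779585e-01 -1.75807977e-04]
 [ 9.63543103e-01  7.75612683e-02  2.56064323e-01]
 [ 2.55253326e-01  2.03643860e-02 -9.66659729e-01]]
[ 0.44879747 -0.02032868] [322.89653823 267.36221233]
[ 0.44449974 -0.02070872] [322.88911842 274.49861845]
[336.70015928 292.98734443] [352.93218519 274.81135805]
```

View pics/s3.png

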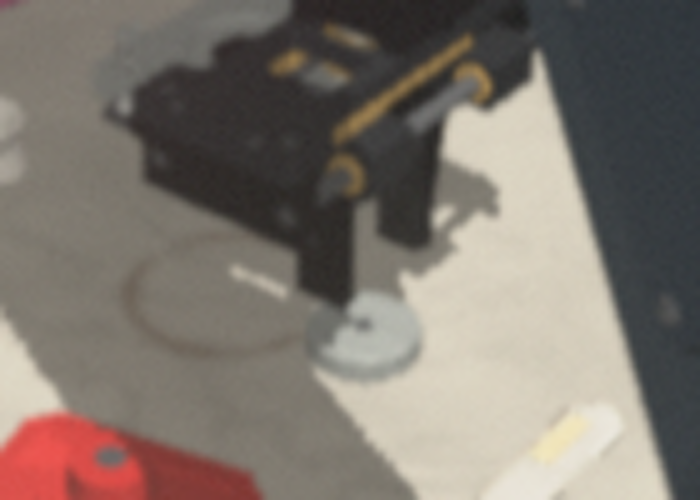

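```bash
python3 - <<'E'
from h import *
k=calib("scene")
for z in (.0015,.012,.02,.03,.04):
    for dy in (.02,.035,-.02,-.035): print(z,dy,np.round((project(k,[.446,-.0212+dy,z])-[280,210])*5,0),end=' ')
    print()
for n in ("robot","nets","vision"): 
    import rig; o=getattr(rig,n); print(n,[a for a in dir(o) if a[0]!='_'])
E
```

```text
0.0015 0.02 [330. 368.] 0.0015 0.035 [304. 385.] 0.0015 -0.02 [397. 323.] 0.0015 -0.035 [422. 307.] 
0.012 0.02 [330. 347.] 0.012 0.035 [304. 364.] 0.012 -0.02 [398. 302.] 0.012 -0.035 [423. 286.] 
0.02 0.02 [331. 330.] 0.02 0.035 [305. 347.] 0.02 -0.02 [399. 286.] 0.02 -0.035 [423. 270.] 
0.03 0.02 [331. 310.] 0.03 0.035 [305. 327.] 0.03 -0.02 [400. 265.] 0.03 -0.035 [424. 249.] 
0.04 0.02 [332. 289.] 0.04 0.035 [305. 306.] 0.04 -0.02 [400. 245.] 0.04 -0.035 [425. 229.] 
robot ['Unreachable', 'finger_overhang']
nets ['search_frame', 'spot_point']
vision ['calibration', 'camera']
```

The picture shows the fingertips hovering ~3 cm above the bench, so the TCP-to-tip distance is not what I assumed. I probe down in small steps.

apply_moves(series=[{"offset": [0,0,0],"rot": [0,0,0]},{"offset": [0,0,0],"rot": [0,0,0]},{"offset": [0,0,0],"rot": [0,0,0]},{"offset": [0,0,-0.2],"rot": [0,0,0]},{"offset": [0,0,-0.4],"rot": [0,0,0]},{"offset": [0,0,-0.6],"rot": [0,0,0]},{"offset": [0,0,-0.8],"rot": [0,0,0]},{"offset": [0,0,-0.8],"rot": [0,0,0]}], hand=0.8)

```text
time: 10.65
position: [0.4456, -0.0211, 0.0151]
tool_rot: [-0.041, 0.999, 0.0, -0.0]
ft_force: [0.2, 0.1, 0.2]
grip_width: 0.0693
grip_force: 0.0
```

```bash
python3 - <<'E'
from h import *
state()
a=vision.camera("scene")[210:310,280:420,::-1]; b=vision.camera("wrist")[200:440,150:500,::-1]
a=cv2.resize(a,(560,400),interpolation=cv2.INTER_CUBIC)[:,:400]; b=cv2.resize(b,None,fx=1.1,fy=1.1)
o=np.zeros((400,790,3),np.uint8); o[:,:400]=a; o[:b.shape[0],400:400+b.shape[1]]=b[:,:390]
cv2.imwrite("pics/p4.png",o)
E
```

```text
t 10.7 pos [ 0.4456 -0.0211  0.0151] tool y yaw deg 94.66 tilt [-0.001  0.    -1.   ] grip 0.0693 0.0 F [0.2 0.1 0.2]
```

View pics/p4.png

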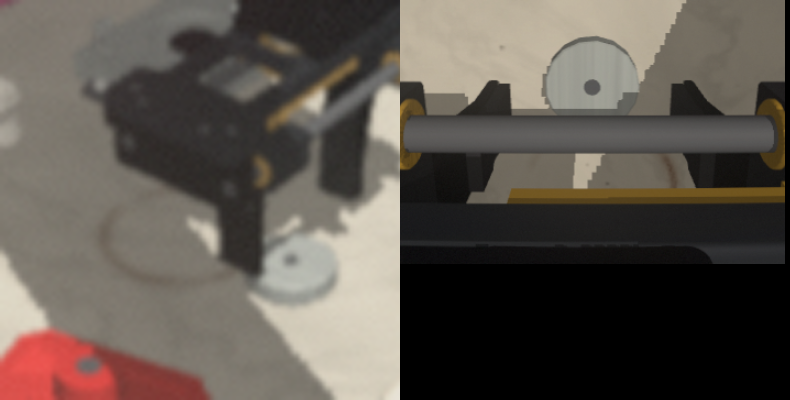

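apply_moves(series=[{"offset": [0,0,-0.2],"rot": [0,0,0]},{"offset": [0,0,-0.4],"rot": [0,0,0]},{"offset": [0,0,-0.6],"rot": [0,0,0]},{"offset": [0,0,-0.8],"rot": [0,0,0]},{"offset": [0,0,-0.8],"rot": [0,0,0]}])

```text
time: 11.25
position: [0.4457, -0.0211, 0.0072]
tool_rot: [-0.041, 0.999, 0.0, -0.0]
ft_force: [-0.2, -0.1, 0.3]
grip_width: 0.0701
grip_force: 0.0
```

apply_moves(series=[{"offset": [0,0,-0.2],"rot": [0,0,0]},{"offset": [0,0,-0.4],"rot": [0,0,0]},{"offset": [0,0,-0.6],"rot": [0,0,0]},{"offset": [0,0,-0.6],"rot": [0,0,0]}])

```text
time: 11.65
position: [0.4456, -0.0211, 0.0012]
tool_rot: [-0.041, 0.999, 0.0, -0.0]
ft_force: [-0.6, 0.2, -0.5]
grip_width: 0.0697
grip_force: 0.0
```

apply_moves(series=[{"offset": [0,0,0],"rot": [0,0,0]},{"offset": [0,0,0],"rot": [0,0,0]},{"offset": [0,0,0],"rot": [0,0,0]},{"offset": [0,0,0],"rot": [0,0,0]}], hand=0.48, newtons=10)

```text
time: 12.05
position: [0.4459, -0.0212, 0.0015]
tool_rot: [-0.041, 0.999, -0.0, 0.0]
ft_force: [0.2, -0.4, 0.2]
grip_width: 0.0464
grip_force: 0.0
```

```bash
python3 - <<'E'
from h import *
state()
a=vision.camera("scene")[210:310,280:380,::-1]; b=vision.camera("wrist")[200:440,150:500,::-1]
a=cv2.resize(a,(400,400),interpolation=cv2.INTER_CUBIC); b=cv2.resize(b,None,fx=1.1,fy=1.1)
o=np.zeros((400,790,3),np.uint8); o[:,:400]=a; o[:b.shape[0],400:400+b.shape[1]]=b[:,:390]
cv2.imwrite("pics/p5.png",o)
E
```

```text
t 12.1 pos [ 0.4459 -0.0212  0.0015] tool y yaw deg 94.66 tilt [ 0. -0. -1.] grip 0.0464 0.0 F [ 0.2 -0.4  0.2]
```

View pics/p5.png

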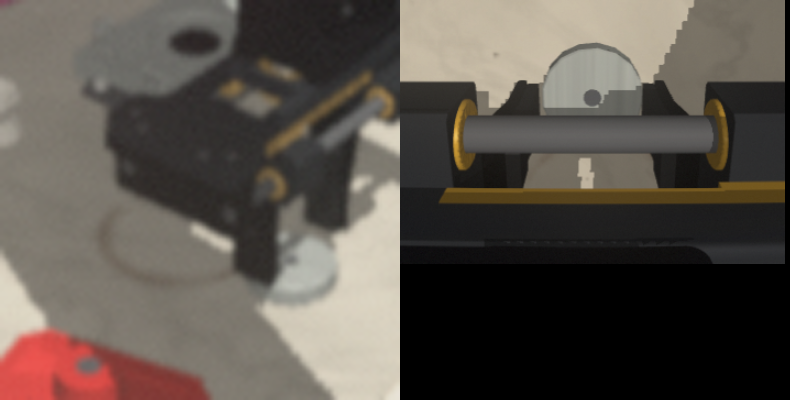

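apply_moves(series=[{"offset": [0,0,0],"rot": [0,0,0]},{"offset": [0,0,0],"rot": [0,0,0]},{"offset": [0,0,-0.2],"rot": [0,0,0]},{"offset": [0,0,-0.4],"rot": [0,0,0]},{"offset": [0,0,-0.6],"rot": [0,0,0]},{"offset": [0,0,-0.6],"rot": [0,0,0]}], hand=0.7)

```text
time: 12.75
position: [0.4456, -0.0211, -0.0049]
tool_rot: [-0.041, 0.999, 0.0, -0.0]
ft_force: [0.1, -0.6, 0.7]
grip_width: 0.0609
grip_force: 0.0
```

apply_moves(series=[{"offset": [0,0,-0.1],"rot": [0,0,0]},{"offset": [0,0,-0.2],"rot": [0,0,0]},{"offset": [0,0,-0.3],"rot": [0,0,0]},{"offset": [0,0,-0.3],"rot": [0,0,0]}])

```text
time: 13.15
position: [0.4457, -0.0212, -0.0077]
tool_rot: [-0.041, 0.999, 0.0, -0.0]
ft_force: [-0.4, 0.7, -0.2]
grip_width: 0.0608
grip_force: 0.0
```

apply_moves(series=[{"offset": [0,0,0],"rot": [0,0,0]},{"offset": [0,0,0],"rot": [0,0,0]},{"offset": [0,0,0],"rot": [0,0,0]},{"offset": [0,0,0],"rot": [0,0,0]},{"offset": [0,0,0],"rot": [0,0,0]}], hand=0.45)

```text
time: 13.65
position: [0.4458, -0.0212, -0.0075]
tool_rot: [-0.041, 0.999, -0.0, 0.0]
ft_force: [-0.5, -0.0, -0.1]
grip_width: 0.0449
grip_force: 10.0
```

apply_moves(series=[{"offset": [0,0,0],"rot": [0,0,0]},{"offset": [0,0,0],"rot": [0,0,0]},{"offset": [0,0,0],"rot": [0,0,0]},{"offset": [0,0,0],"rot": [0,0,-8]},{"offset": [0,0,0],"rot": [0,0,-16]},{"offset": [0,0,0],"rot": [0,0,-24]},{"offset": [0,0,0],"rot": [0,0,-32]},{"offset": [0,0,0],"rot": [0,0,-40]},{"offset": [0,0,0],"rot": [0,0,-48]},{"offset": [0,0,0],"rot": [0,0,-56]},{"offset": [0,0,0],"rot": [0,0,-64]},{"offset": [0,0,0],"rot": [0,0,-72]},{"offset": [0,0,0],"rot": [0,0,-80]},{"offset": [0,0,0],"rot": [0,0,-88]},{"offset": [0,0,0],"rot": [0,0,-90]},{"offset": [0,0,0],"rot": [0,0,-90]}], hand=0.9)

```text
time: 15.25
position: [0.4459, -0.0212, -0.0075]
tool_rot: [0.678, 0.735, 0.0, 0.0]
ft_force: [-0.7, 0.3, 0.1]
grip_width: 0.0786
grip_force: 0.0
```

apply_moves(series=[{"offset": [0,0,0],"rot": [0,0,0]},{"offset": [0,0,0],"rot": [0,0,0]},{"offset": [0,0,0],"rot": [0,0,0]},{"offset": [0,0,0],"rot": [0,0,0]},{"offset": [0,0,0],"rot": [0,0,0]},{"offset": [0,0,0],"rot": [0,0,0]},{"offset": [0,0,0],"rot": [0,0,0]}], hand=0.4)

```text
time: 15.95
position: [0.4457, -0.0212, -0.0076]
tool_rot: [0.678, 0.735, -0.0, -0.0]
ft_force: [0.2, -0.3, -0.4]
grip_width: 0.0452
grip_force: 10.0
```

apply_moves(series=[{"offset": [0,0,1],"rot": [0,0,0]},{"offset": [0,0,4],"rot": [0,0,0]},{"offset": [0,-1,8],"rot": [0,0,0]},{"offset": [2,-5,12],"rot": [0,0,0]},{"offset": [5,-10,15],"rot": [0,0,0]},{"offset": [8,-15,15],"rot": [0,0,0]},{"offset": [11,-20,15],"rot": [0,0,0]},{"offset": [13,-23,15],"rot": [0,0,0]},{"offset": [13.4,-24,15],"rot": [0,0,0]},{"offset": [13.4,-24,15],"rot": [0,0,0]},{"offset": [13.4,-24,15],"rot": [0,0,0]}], newtons=20)

```text
time: 17.05
position: [0.579, -0.2613, 0.1423]
tool_rot: [0.678, 0.735, 0.0, -0.001]
ft_force: [0.3, 1.1, -0.8]
grip_width: 0.0442
grip_force: 20.0
```

```bash
python3 - <<'E'
from h import *
state()
a=ortho("wrist",0.54,0.70,-0.21,-0.06,0.016,0.0004)
b=ortho("wrist",0.36,0.52,-0.34,-0.19,0.046,0.0004)
cv2.imwrite("pics/w6.png",np.hstack([a,b])); print(a.shape)
find("wrist","flask_base","flask_ring","knockout_disc")
find("top","flask_base","flask_ring")
E
```

```text
t 17.1 pos [ 0.579  -0.2613  0.1423] tool y yaw deg 4.58 tilt [-0.001  0.001 -1.   ] grip 0.0442 20.0 F [ 0.3  1.1 -0.8]Traceback (most recent call last):
  File "<stdin>", line 5, in <module>
    return _nx.concatenate(arrs, 1, dtype=dtype, casting=casting)
           ~~~~~~~~~~~~~~~^^^^^^^^^^^^^^^^^^^^^^^^^^^^^^^^^^^^^^^
ValueError: all the input array dimensions except for the concatenation axis must match exactly, but along dimension 0, the array at index 0 has size 400 and the array at index 1 has size 401
```

```bash
python3 - <<'E'
from h import *
a=ortho("wrist",0.54,0.70,-0.21,-0.06,0.016,0.0004)
b=ortho("wrist",0.36,0.52,-0.34,-0.19,0.046,0.0004)
cv2.imwrite("pics/w6.png",np.hstack([a[:400],b[:400]])); print(a.shape)
find("wrist","flask_base","flask_ring","knockout_disc")
find("top","flask_base","flask_ring")
E
```

```text
(400, 375, 3)
wrist flask_base [(0.87, array([ 0.6237, -0.138 , -0.0009]))]
wrist flask_ring []
wrist knockout_disc [(0.76, array([ 0.5805, -0.258 ,  0.1471]))]
top flask_base [(0.72, array([ 0.6182, -0.1337,  0.0036]))]
top flask_ring [(0.59, array([ 0.4448, -0.255 ,  0.0021]))]
```

View pics/w6.png

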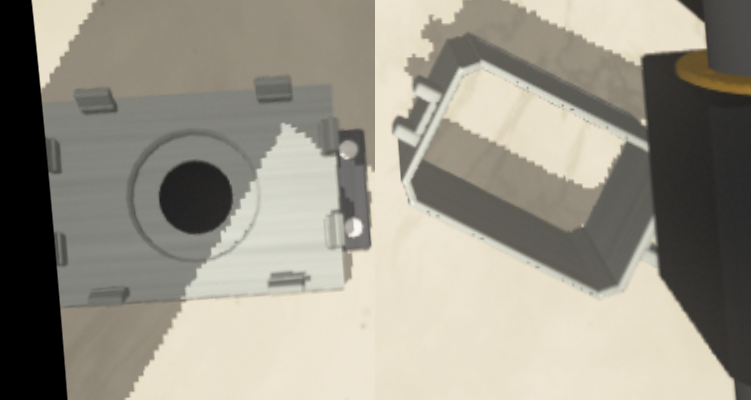

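Recess rim spans px 127–260 × 129–262 (centre (194,196)) → base centre ≈ (0.621,-0.137), yaw ≈ 4°; ring on the right, long axis clearly tilted. Now placing the disc, closing line along base y.

apply_moves(series=[{"offset": [0,2,0],"rot": [0,0,8]},{"offset": [0,4,0],"rot": [0,0,16]},{"offset": [0,6,0],"rot": [0,0,24]},{"offset": [0,8,0],"rot": [0,0,32]},{"offset": [1,10,0],"rot": [0,0,40]},{"offset": [2,12,0],"rot": [0,0,48]},{"offset": [3,12.4,0],"rot": [0,0,56]},{"offset": [4.1,12.4,0],"rot": [0,0,64]},{"offset": [4.1,12.4,-1],"rot": [0,0,72]},{"offset": [4.1,12.4,-3],"rot": [0,0,80]},{"offset": [4.1,12.4,-6],"rot": [0,0,88]},{"offset": [4.1,12.4,-9],"rot": [0,0,89.4]},{"offset": [4.1,12.4,-11],"rot": [0,0,89.4]},{"offset": [4.1,12.4,-12.2],"rot": [0,0,89.4]},{"offset": [4.1,12.4,-12.2],"rot": [0,0,89.4]},{"offset": [4.1,12.4,-12.2],"rot": [0,0,89.4]}])

```text
time: 19.2
position: [0.6214, -0.1374, 0.021]
tool_rot: [-0.035, 0.999, -0.0, 0.001]
ft_force: [-0.0, -0.0, -1.2]
grip_width: 0.0443
grip_force: 20.0
```

apply_moves(series=[{"offset": [0,0,-0.3],"rot": [0,0,0]},{"offset": [0,0,-0.6],"rot": [0,0,0]},{"offset": [0,0,-0.9],"rot": [0,0,0]},{"offset": [0,0,-1.1],"rot": [0,0,0]},{"offset": [0,0,-1.1],"rot": [0,0,0]}])

```text
time: 19.7
position: [0.6206, -0.1371, 0.0092]
tool_rot: [-0.035, 0.999, 0.0, -0.0]
ft_force: [0.6, -0.9, 0.3]
grip_width: 0.0443
grip_force: 20.0
```

apply_moves(series=[{"offset": [0,0,-0.1],"rot": [0,0,0]},{"offset": [0,0,-0.2],"rot": [0,0,0]},{"offset": [0,0,-0.3],"rot": [0,0,0]},{"offset": [0,0,-0.3],"rot": [0,0,0]}])

```text
time: 20.1
position: [0.6207, -0.1371, 0.0063]
tool_rot: [-0.035, 0.999, 0.0, -0.0]
ft_force: [-0.2, -0.5, -0.5]
grip_width: 0.0444
grip_force: 20.0
```

apply_moves(series=[{"offset": [0,0,-0.1],"rot": [0,0,0]},{"offset": [0,0,-0.1],"rot": [0,0,0]}])

```text
time: 20.3
position: [0.6207, -0.1372, 0.0053]
tool_rot: [-0.035, 0.999, 0.0, -0.0]
ft_force: [0.0, 0.9, -0.6]
grip_width: 0.044
grip_force: 20.0
```

apply_moves(series=[{"offset": [0,0,0],"rot": [0,0,0]},{"offset": [0,0,0],"rot": [0,0,0]},{"offset": [0,0,0],"rot": [0,0,0]},{"offset": [0,0,2],"rot": [0,0,0]},{"offset": [0,0,6],"rot": [0,0,0]},{"offset": [0,3,11],"rot": [0,0,0]},{"offset": [-1,8,14],"rot": [0,0,-8]},{"offset": [-2,13,14],"rot": [0,0,-16]},{"offset": [-3,18,14],"rot": [0,0,-24]},{"offset": [-3,23,14],"rot": [0,0,-32]},{"offset": [-2,28,14],"rot": [0,0,-40]},{"offset": [0,31,14],"rot": [0,0,-48]},{"offset": [0,32,14],"rot": [0,0,-56]},{"offset": [0,32,14],"rot": [0,0,-64]},{"offset": [0,32,14],"rot": [0,0,-72]},{"offset": [0,32,14],"rot": [0,0,-80]},{"offset": [0,32,14],"rot": [0,0,-80]},{"offset": [0,32,14],"rot": [0,0,-80]}], hand=0.75)

```text
time: 22.1
position: [0.6208, 0.1828, 0.1455]
tool_rot: [0.614, 0.789, -0.0, 0.0]
ft_force: [-0.5, 0.7, 0.1]
grip_width: 0.065
grip_force: 0.0
```

```bash
python3 - <<'E'
from h import *
state()
a=ortho("wrist",0.57,0.73,0.06,0.22,0.016,0.0004)
b=ortho("top",0.54,0.70,-0.22,-0.06,0.016,0.0004)
cv2.imwrite("pics/w7.png",np.hstack([a[:400],b[:400]])); print(a.shape,b.shape)
find("wrist","cast"); find("top","cast","knockout_disc","flask_lid")
E
```

```text
t 22.1 pos [0.6208 0.1828 0.1455] tool y yaw deg 14.23 tilt [ 0. -0. -1.] grip 0.065 0.0 F [-0.5  0.7  0.1]
(401, 400, 3) (400, 400, 3)
wrist cast [(0.75, array([0.6446, 0.1333, 0.0022]))]
top cast [(0.76, array([0.6445, 0.1316, 0.0009]))]
top knockout_disc [(0.57, array([ 0.6201, -0.1364,  0.0094]))]
top flask_lid [(0.97, array([ 0.4441,  0.1183, -0.0023])), (0.91, array([ 0.4692,  0.2559, -0.0048]))]
```

View pics/w7.png

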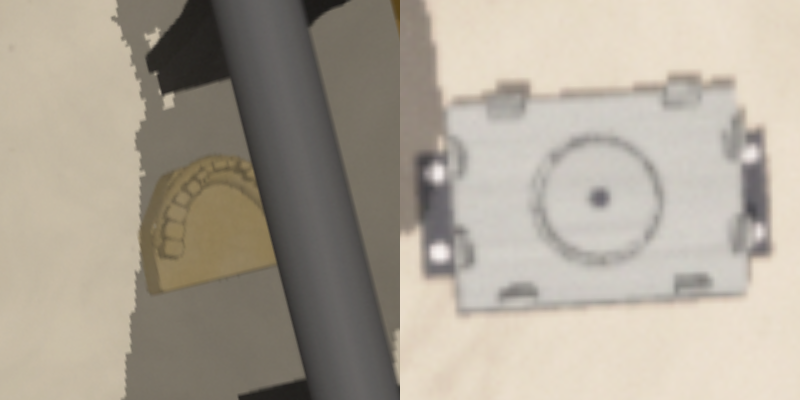

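Disc sits in the recess (right, ring line around px (600,198)); cast heel line (150,293)–(275,265), yaw ≈ 14°. Gripping the cast.

apply_moves(series=[{"offset": [1.2,-2.5,-3],"rot": [0,0,0]},{"offset": [2.4,-5,-7],"rot": [0,0,0]},{"offset": [2.4,-5,-11],"rot": [0,0,0]},{"offset": [2.4,-5,-14],"rot": [0,0,0]},{"offset": [2.4,-5,-15.2],"rot": [0,0,0]},{"offset": [2.4,-5,-15.2],"rot": [0,0,0]},{"offset": [2.4,-5,-15.2],"rot": [0,0,0]}], hand=0.88)

```text
time: 23.2
position: [0.6459, 0.1331, -0.0054]
tool_rot: [0.615, 0.788, 0.001, 0.001]
ft_force: [-0.7, 0.2, -0.2]
grip_width: 0.0768
grip_force: 0.0
```

apply_moves(series=[{"offset": [0,0,0],"rot": [0,0,0]},{"offset": [0,0,0],"rot": [0,0,0]},{"offset": [0,0,0],"rot": [0,0,0]},{"offset": [0,0,0],"rot": [0,0,0]},{"offset": [0,0,0],"rot": [0,0,0]},{"offset": [0,0,0],"rot": [0,0,0]},{"offset": [0,0,0],"rot": [0,0,0]}], hand=0.4, newtons=20)

```text
time: 23.9
position: [0.6444, 0.1328, -0.0061]
tool_rot: [0.615, 0.788, -0.0, -0.0]
ft_force: [-1.5, 0.9, 4.9]
grip_width: 0.0463
grip_force: 20.1
```

apply_moves(series=[{"offset": [0,0,1],"rot": [0,0,0]},{"offset": [0,0,4],"rot": [0,0,0]},{"offset": [-2,-2,8],"rot": [0,0,0]},{"offset": [-5,-5,12],"rot": [0,0,0]},{"offset": [-8,-9,14],"rot": [0,0,-3]},{"offset": [-8,-14,14],"rot": [0,0,-6]},{"offset": [-8,-19,14],"rot": [0,0,-10]},{"offset": [-7,-23,14],"rot": [0,0,-10]},{"offset": [-5,-26,14],"rot": [0,0,-10]},{"offset": [-2.3,-27,14],"rot": [0,0,-10]},{"offset": [-2.3,-27,14],"rot": [0,0,-10]},{"offset": [-2.3,-27,14],"rot": [0,0,-10]},{"offset": [-2.3,-27,14],"rot": [0,0,-10]}])

```text
time: 25.2
position: [0.6206, -0.1362, 0.1331]
tool_rot: [0.681, 0.732, -0.0, -0.001]
ft_force: [-0.1, 0.1, -0.8]
grip_width: 0.0464
grip_force: 19.9
```

```bash
python3 - <<'E'
from h import *
state()
find("wrist","cast");find("scene","cast");find("top","cast")
im=vision.camera("wrist"); cv2.imwrite("pics/wr8.png",im[:,:,::-1])
E
```

```text
t 25.2 pos [ 0.6206 -0.1362  0.1331] tool y yaw deg 4.1 tilt [-0.002  0.001 -1.   ] grip 0.0464 19.9 F [-0.1  0.1 -0.8]
wrist cast [(0.8, array([ 0.6222, -0.139 ,  0.14  ]))]
scene cast [(0.94, array([ 0.6192, -0.1372,  0.1424])), (0.6, array([ 0.6043,  0.3122, -0.0026]))]
top cast []
```

View pics/wr8.png

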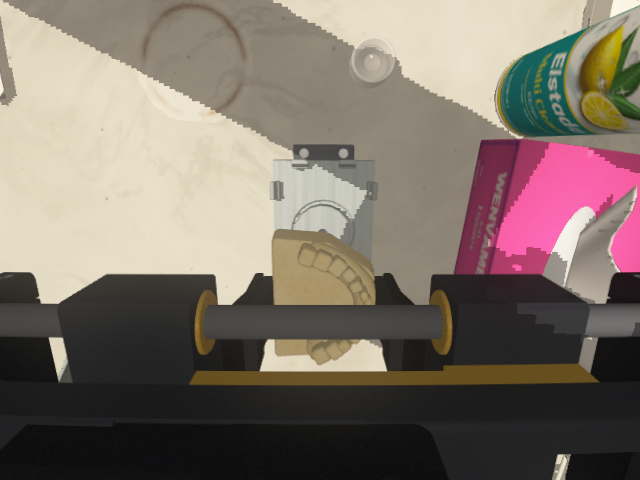

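```bash
python3 - <<'E'
from h import *
for u in [(481,140),(457,270)]: print("bottom",un("wrist",u,0,(.7,-.1)))
for u in [(519,140),(497,270)]:
    for z in (.06,.075,.09): print("top",z,un("wrist",u,z,(.7,-.1)))
# body lower edge in wrist image; left block corner (120,275) and right (555,275)
k=calib("wrist"); s=get_obs()["position"]
for dx in (-.095,.095):
  for dz in (.0,.03,.048,.06): print(dx,dz,np.round(project(k,[s[0]+dx,s[1],s[2]+dz])))
E
```

```text
bottom [ 0.74787763 -0.05393588]
bottom [ 0.74624763 -0.16834411]
top 0.06 [ 0.74852705 -0.05441287]
top 0.075 [ 0.74067689 -0.05517418]
top 0.09 [ 0.73282673 -0.0559355 ]
top 0.06 [ 0.75101693 -0.14683133]
top 0.075 [ 0.7430181  -0.14207441]
top 0.09 [ 0.73501927 -0.13731748]
-0.095 0.0 [140. 270.]
-0.095 0.03 [107. 293.]
-0.095 0.048 [ 82. 311.]
-0.095 0.06 [ 61. 325.]
0.095 0.0 [501. 294.]
0.095 0.03 [532. 321.]
0.095 0.048 [556. 341.]
0.095 0.06 [576. 358.]
```

Cast held upright, heel parallel to the pads, over the base; box front is at x≈0.747, clear. Lowering.

apply_moves(series=[{"offset": [0,0.1,-3],"rot": [0,0,0]},{"offset": [0,0.1,-6],"rot": [0,0,0]},{"offset": [0,0.1,-8.5],"rot": [0,0,0]},{"offset": [0,0.1,-10],"rot": [0,0,0]},{"offset": [0,0.1,-10.8],"rot": [0,0,0]},{"offset": [0,0.1,-11.1],"rot": [0,0,0]},{"offset": [0,0.1,-11.1],"rot": [0,0,0]},{"offset": [0,0.1,-11.1],"rot": [0,0,0]}])

```text
time: 26.35
position: [0.6227, -0.1365, 0.0236]
tool_rot: [0.682, 0.732, 0.0, 0.001]
ft_force: [-0.2, 0.1, -1.0]
grip_width: 0.0463
grip_force: 19.9
```

apply_moves(series=[{"offset": [0,0,-0.1],"rot": [0,0,0]},{"offset": [0,0,-0.2],"rot": [0,0,0]},{"offset": [0,0,-0.3],"rot": [0,0,0]},{"offset": [0,0,-0.4],"rot": [0,0,0]},{"offset": [0,0,-0.4],"rot": [0,0,0]}])

```text
time: 26.85
position: [0.6217, -0.1361, 0.0183]
tool_rot: [0.682, 0.732, -0.0, -0.0]
ft_force: [-0.1, -0.5, -0.2]
grip_width: 0.0463
grip_force: 19.9
```

apply_moves(series=[{"offset": [0,0,-0.1],"rot": [0,0,0]},{"offset": [0,0,-0.15],"rot": [0,0,0]},{"offset": [0,0,-0.15],"rot": [0,0,0]}])

```text
time: 27.15
position: [0.6218, -0.1362, 0.017]
tool_rot: [0.682, 0.732, -0.0, -0.0]
ft_force: [-0.0, -0.3, -0.2]
grip_width: 0.0466
grip_force: 19.9
```

apply_moves(series=[{"offset": [0,0,-0.05],"rot": [0,0,0]},{"offset": [0,0,-0.05],"rot": [0,0,0]},{"offset": [0,0,-0.05],"rot": [0,0,0]},{"offset": [0,0,0],"rot": [0,0,0]},{"offset": [0,0,1],"rot": [0,0,0]},{"offset": [0,0,4],"rot": [0,0,0]},{"offset": [0,0,8],"rot": [0,0,0]},{"offset": [-3,-4,12],"rot": [0,0,-5]},{"offset": [-6,-8,15],"rot": [0,0,-10]},{"offset": [-9,-12,15.5],"rot": [0,0,-16]},{"offset": [-12,-16,15.5],"rot": [0,0,-22]},{"offset": [-15,-20,15.5],"rot": [0,0,-28.5]},{"offset": [-15,-22.5,15.5],"rot": [0,0,-28.5]},{"offset": [-15,-22.5,15.5],"rot": [0,0,-28.5]},{"offset": [-15,-22.5,15.5],"rot": [0,0,-28.5]}], hand=1)

```text
time: 28.65
position: [0.4713, -0.3621, 0.1726]
tool_rot: [0.841, 0.54, 0.0, 0.0]
ft_force: [-0.2, 0.5, 0.5]
grip_width: 0.0871
grip_force: 0.0
```

```bash
python3 - <<'E'
from h import *
state()
a=ortho("wrist",0.37,0.53,-0.34,-0.18,0.046,0.0004)
b=ortho("wrist",0.54,0.70,-0.22,-0.06,0.039,0.0004)
cv2.imwrite("pics/w9.png",np.hstack([a[:400],b[:400]]))
find("wrist","cast","flask_ring"); find("top","cast","flask_ring")
E
```

```text
t 28.6 pos [ 0.4713 -0.3621  0.1726] tool y yaw deg -24.59 tilt [ 0.001 -0.    -1.   ] grip 0.0871 0.0 F [-0.2  0.5  0.5]
wrist cast []
wrist flask_ring []
top cast [(0.67, array([ 0.6255, -0.1355,  0.0215]))]
top flask_ring [(0.85, array([ 4.466e-01, -2.554e-01,  2.000e-04]))]
```

View pics/w9.png

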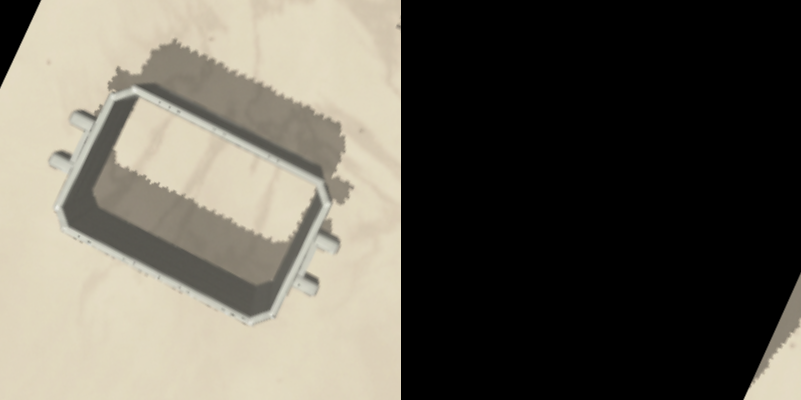

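Ring clear: outline corners (113,95),(322,178),(273,318),(65,227) → centre (0.448,-0.257), yaw ≈ -26.5°.

apply_moves(series=[{"offset": [-0.5,2.5,0],"rot": [0,0,-2]},{"offset": [-1.2,5.5,0],"rot": [0,0,-2]},{"offset": [-2,8.5,0],"rot": [0,0,-2]},{"offset": [-2.4,10.4,-2],"rot": [0,0,-2]},{"offset": [-2.4,10.4,-5],"rot": [0,0,-2]},{"offset": [-2.4,10.4,-8],"rot": [0,0,-2]},{"offset": [-2.4,10.4,-8],"rot": [0,0,-2]},{"offset": [-2.4,10.4,-8],"rot": [0,0,-2]}])

```text
time: 29.85
position: [0.4479, -0.2569, 0.092]
tool_rot: [0.85, 0.527, -0.0, -0.001]
ft_force: [0.7, 0.0, 0.4]
grip_width: 0.0872
grip_force: 0.0
```

apply_moves(series=[{"offset": [0,0,-2],"rot": [0,0,0]},{"offset": [0,0,-4],"rot": [0,0,0]},{"offset": [0,0,-5],"rot": [0,0,0]},{"offset": [0,0,-6],"rot": [0,0,0]},{"offset": [0,0,-7],"rot": [0,0,0]},{"offset": [0,0,-8],"rot": [0,0,0]},{"offset": [0,0,-8.1],"rot": [0,0,0]},{"offset": [0,0,-8.1],"rot": [0,0,0]}])

```text
time: 30.65
position: [0.4477, -0.2571, 0.0107]
tool_rot: [0.85, 0.527, -0.0, -0.0]
ft_force: [-0.2, -0.9, -1.1]
grip_width: 0.0874
grip_force: 0.0
```

apply_moves(series=[{"offset": [0,0,0],"rot": [0,0,0]},{"offset": [0,0,0],"rot": [0,0,0]},{"offset": [0,0,0],"rot": [0,0,0]},{"offset": [0,0,0],"rot": [0,0,0]},{"offset": [0,0,0],"rot": [0,0,0]},{"offset": [0,0,0],"rot": [0,0,0]}], hand=0.6, newtons=25)

```text
time: 31.25
position: [0.4477, -0.2571, 0.0112]
tool_rot: [0.85, 0.527, -0.0, -0.0]
ft_force: [0.0, 1.2, 3.4]
grip_width: 0.0662
grip_force: 25.0
```

apply_moves(series=[{"offset": [0,0,1],"rot": [0,0,0]},{"offset": [0,0,3],"rot": [0,0,0]},{"offset": [0,0,6],"rot": [0,0,0]},{"offset": [0,0,10],"rot": [0,0,4]},{"offset": [2,1,13],"rot": [0,0,8]},{"offset": [5,3,14],"rot": [0,0,13]},{"offset": [8,5,14],"rot": [0,0,18]},{"offset": [11,7,14],"rot": [0,0,23]},{"offset": [14,9.5,14],"rot": [0,0,28]},{"offset": [16.5,11.5,14],"rot": [0,0,30.5]},{"offset": [17.4,12,14],"rot": [0,0,30.5]},{"offset": [17.4,12,14],"rot": [0,0,30.5]},{"offset": [17.4,12,14],"rot": [0,0,30.5]},{"offset": [17.4,12,14],"rot": [0,0,30.5]}])

```text
time: 32.65
position: [0.6203, -0.138, 0.1507]
tool_rot: [0.682, 0.731, -0.001, -0.001]
ft_force: [-0.4, 0.8, -2.4]
grip_width: 0.066
grip_force: 25.0
```

```bash
python3 - <<'E'
from h import *
state()
for i in range(2):
  for c in ("wrist","scene","top"): find(c,"flask_ring","cast")
a=vision.camera("wrist"); cv2.imwrite("pics/wr10.png",a[:,:,::-1])
b=vision.camera("scene"); cv2.imwrite("pics/s10.png",b[:,:,::-1])
b=vision.camera("top"); cv2.imwrite("pics/t10.png",b[:,:,::-1])
o=np.zeros((480,800,3),np.uint8); o[:,:400]=a[:,130:530,::-1]; 
o[:300,400:]=cv2.resize(b[150:270,330:490,::-1],(400,300))
cv2.imwrite("pics/p10.png",o)
E
```

```text
t 32.6 pos [ 0.6203 -0.138   0.1507] tool y yaw deg 3.97 tilt [-0.002  0.    -1.   ] grip 0.066 25.0 F [-0.4  0.8 -2.4]
wrist flask_ring []
wrist cast [(0.78, array([ 0.6222, -0.1328,  0.0232]))]
scene flask_ring [(0.8, array([ 0.6205, -0.1396,  0.1371])), (0.6, array([ 0.622 , -0.1359, -0.0019]))]
scene cast [(0.85, array([ 0.6236, -0.136 ,  0.0244]))]
top flask_ring []
top cast []
wrist flask_ring [(0.26, array([ 0.6227, -0.1355,  0.0237]))]
wrist cast [(0.85, array([ 0.6216, -0.1338,  0.0266]))]
scene flask_ring [(0.73, array([ 0.6233, -0.1422,  0.1384]))]
scene cast [(0.74, array([ 0.6205, -0.1392,  0.1387])), (0.6, array([ 0.6236, -0.136 ,  0.0249]))]
top flask_ring []
top cast []
```

View pics/p10.png

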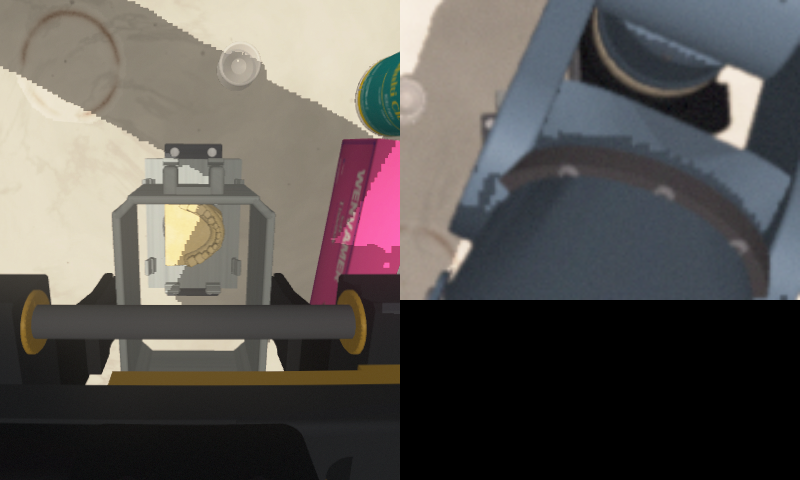

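All pictures used; the last one shows the cast on the disc in the middle of the base and the ring held squarely above (its +y end between rows 183 and 203). I check the ring's offset numerically.

```bash
python3 - <<'E'
from h import *
k=calib("wrist"); s=get_obs()["position"]; print(s)
a=np.radians(3.97); ey=np.array([-np.sin(a),np.cos(a)]); ex=np.array([np.cos(a),np.sin(a)])
zb=s[2]-.0112
for n,y,z in [("top outer",.05,zb+.046),("top inner",.0465,zb+.046),("bot outer",.05,zb),("bot inner",.0465,zb),("top -y inner",-.0465,zb+.046)]:
    for o in (-.003,0,.003): print(n,o,np.round(project(k,[*(s[:2]+ey*(y+o)),z]),1)-[130,0],end=" ")
    print()
b=np.array([.6213,-.1374])
for n,x,y,z in [("blk corner",-.041,.05,.016),("blk corner",.041,.05,.016),("blk corner",.041,.058,.016),("blk -y",0,-.058,.016),("recess",0,0,.016)]:
    print(n,x,y,np.round(project(k,[*(b+ex*x+ey*y),z]),1)-[130,0])
# row edges in current wrist image, strip at mid column of ring
im=cv2.cvtColor(cv2.imread("pics/wr10.png"),cv2.COLOR_BGR2GRAY).astype(int)
print("col mid rows140-215",im[140:216,275:290].mean(1).astype(int))
print("row 170 cols 260-390",im[168:174,262:390].mean(0).astype(int))
print("row 215 cols 230-420",im[213:218,235:420].mean(0).astype(int))
E
```

```text
[ 0.62186743 -0.13715176  0.15097393]
top outer -0.003 [192.1 203.7] top outer 0 [192.1 196.1] top outer 0.003 [192.1 188.5] 
top inner -0.003 [192.1 212.5] top inner 0 [192.1 205. ] top inner 0.003 [192.1 197.4] 
bot outer -0.003 [192.3 189.6] bot outer 0 [192.3 183.8] bot outer 0.003 [192.3 177.9] 
bot inner -0.003 [192.3 196.4] bot inner 0 [192.3 190.6] bot inner 0.003 [192.3 184.8] 
top -y inner -0.003 [192.1 409.6] top -y inner 0 [192.1 404.2] top -y inner 0.003 [192.1 398.8] 
blk corner -0.041 0.05 [143.2 168.7]
blk corner 0.041 0.05 [240.3 168.7]
blk corner 0.041 0.058 [240.6 159.1]
blk -y 0 -0.058 [191.8 288.1]
recess 0 0 [191.8 226.5]
col mid rows140-215 [133 147 152 152 172 177 177 190 193 207 209 209 209 210 211 211 212 212
 168 195 203 203 203 202 202 203 203 202 202 202 202 203 202 202 202 202
 202 202 181 154 150 150 150 138 100  95  96  97  98  97  96  98  98  99
  99 101 122 127 131 129 127 125 121 112 169 201 202 202 202 202 202 202
 202 202 202 202]
row 170 cols 260-390 [212 211 211 210 210 210 210 211 212 212 213 214 213 207 203 202 204 203
 200 198 198 200 203 204
[... 496 characters left out ...]
4 124 121 118 113 108
 102  97  93  91  91  92  91  91  91  92  91  91  91  91 171 219 219 219
 219 219 219 219 216 207 198 197 200 201 198 197 199 202 202 203 203 202
 201 201 201 200 194 190 216 230 230 230 232 232 232 232 232 232 231 232
 233 234 234 234 232 232 232 232 232 232 233 232 233 233 233 231 222 216
 211 203 192 180 156 135 134 132 131 136 142 149 152 149 141 129 128 132
 130 136 136 132 129 127 128 125 116 117 123 124 124 124 124 122 123 124
 124 123 124 125 124 124 125 124 124 131 134 135 135 135 135 135 136 135
 110  84  80  80  80  80  80  80  79  79  79  79  80  85  91  98 106 110
 113 114 115 116 117 120 121 118 120 130 133 133 133 133 132 133 132 132
 132 131 132 132 131]
```

apply_moves(series=[{"offset": [0,0,-2],"rot": [0,0,0]},{"offset": [0,0,-4],"rot": [0,0,0]},{"offset": [0,0,-6],"rot": [0,0,0]},{"offset": [0,0,-7.5],"rot": [0,0,0]},{"offset": [0,0,-9],"rot": [0,0,0]},{"offset": [0,0,-10],"rot": [0,0,0]},{"offset": [0,0,-10.5],"rot": [0,0,0]},{"offset": [0,0,-10.5],"rot": [0,0,0]},{"offset": [0,0,-10.5],"rot": [0,0,0]}])

```text
time: 34.6
position: [0.6224, -0.1374, 0.0465]
tool_rot: [0.682, 0.732, 0.0, 0.001]
ft_force: [0.4, 0.3, -2.2]
grip_width: 0.0658
grip_force: 25.0
```

```bash
python3 -c "
from h import *
state()"
```

```text
t 34.6 pos [ 0.6224 -0.1374  0.0465] tool y yaw deg 4.06 tilt [ 0.001 -0.    -1.   ] grip 0.0658 25.0 F [ 0.4  0.3 -2.2]
```

apply_moves(series=[{"offset": [0,0.04,-0.3],"rot": [0,0,0]},{"offset": [0,0.04,-0.6],"rot": [0,0,0]},{"offset": [0,0.04,-0.9],"rot": [0,0,0]},{"offset": [0,0.04,-1.1],"rot": [0,0,0]},{"offset": [0,0.04,-1.1],"rot": [0,0,0]}])

```text
time: 35.1
position: [0.6215, -0.1367, 0.0345]
tool_rot: [0.682, 0.732, -0.0, -0.0]
ft_force: [0.2, 0.1, -3.1]
grip_width: 0.066
grip_force: 25.0
```

apply_moves(series=[{"offset": [0,0,-0.2],"rot": [0,0,0]},{"offset": [0,0,-0.4],"rot": [0,0,0]},{"offset": [0,0,-0.5],"rot": [0,0,0]},{"offset": [0,0,-0.5],"rot": [0,0,0]}])

```text
time: 35.5
position: [0.6217, -0.1367, 0.0297]
tool_rot: [0.682, 0.732, -0.0, -0.0]
ft_force: [0.5, -0.2, -2.4]
grip_width: 0.0656
grip_force: 25.0
```

apply_moves(series=[{"offset": [0,0,-0.1],"rot": [0,0,0]},{"offset": [0,0,-0.2],"rot": [0,0,0]},{"offset": [0,0,-0.25],"rot": [0,0,0]},{"offset": [0,0,-0.25],"rot": [0,0,0]}])

```text
time: 35.9
position: [0.6218, -0.1368, 0.0274]
tool_rot: [0.682, 0.732, -0.0, -0.0]
ft_force: [-1.2, -0.6, -3.3]
grip_width: 0.0656
grip_force: 25.0
```

apply_moves(series=[{"offset": [0,0,-0.05],"rot": [0,0,0]},{"offset": [0,0,-0.1],"rot": [0,0,0]},{"offset": [0,0,-0.1],"rot": [0,0,0]}])

```text
time: 36.2
position: [0.6219, -0.1368, 0.0273]
tool_rot: [0.682, 0.732, 0.0, 0.0]
ft_force: [-1.8, 0.8, 4.4]
grip_width: 0.066
grip_force: 25.0
```

apply_moves(series=[{"offset": [0,0,0.05],"rot": [0,0,0]},{"offset": [0,0,0.05],"rot": [0,0,0]},{"offset": [0,0,0.05],"rot": [0,0,0]},{"offset": [0,0,1],"rot": [0,0,0]},{"offset": [0,0,3],"rot": [0,0,0]},{"offset": [0,0,6],"rot": [0,0,0]},{"offset": [0,0,10],"rot": [0,0,0]},{"offset": [-3,3,14],"rot": [0,0,0]},{"offset": [-6,7,17],"rot": [0,0,-2]},{"offset": [-9,11,17.3],"rot": [0,0,-4]},{"offset": [-12,15,17.3],"rot": [0,0,-4]},{"offset": [-14,19,17.3],"rot": [0,0,-4]},{"offset": [-15.5,23,17.3],"rot": [0,0,-4]},{"offset": [-15.5,26.5,17.3],"rot": [0,0,-4]},{"offset": [-15.5,27.7,17.3],"rot": [0,0,-4]},{"offset": [-15.5,27.7,17.3],"rot": [0,0,-4]},{"offset": [-15.5,27.7,17.3],"rot": [0,0,-4]}], hand=1)

```text
time: 37.9
position: [0.4674, 0.1395, 0.1997]
tool_rot: [0.707, 0.708, -0.0, 0.001]
ft_force: [0.4, -0.4, 0.3]
grip_width: 0.0866
grip_force: 0.0
```

```bash
python3 - <<'E'
from h import *
state()
find("wrist","flask_lid"); find("top","flask_lid","flask_ring","cast","flask_base"); find("scene","flask_ring","flask_lid","flask_base")
for c,z in (("wrist",.010),("top",.010)):
    o=ortho(c,0.39,0.55,0.175,0.335,z,0.0004,f"lid_{c}"); hsv=cv2.cvtColor(o,cv2.COLOR_BGR2HSV)
    print(c,"sat pcts",np.percentile(hsv[...,1],[5,20,40,60,80,95]))
    m=((hsv[...,1]<25)&(hsv[...,2]>40)).astype(np.uint8)*255
    m=cv2.morphologyEx(m,cv2.MORPH_OPEN,np.ones((7,7))); m=cv2.morphologyEx(m,cv2.MORPH_CLOSE,np.ones((15,15)))
    cs,_=cv2.findContours(m,cv2.RETR_EXTERNAL,cv2.CHAIN_APPROX_NONE)
    for q in sorted(cs,key=cv2.contourArea)[-2:]:
        r=cv2.minAreaRect(q); print(c,"rect",.55-r[0][1]*.0004,.335-r[0][0]*.0004,np.array(r[1])*.4,r[2],cv2.contourArea(q)*.16e-6*1e6)
E
```

```text
t 37.9 pos [0.4674 0.1395 0.1997] tool y yaw deg 0.08 tilt [ 0.001 -0.001 -1.   ] grip 0.0866 0.0 F [ 0.4 -0.4  0.3]
wrist flask_lid [(0.94, array([0.4626, 0.2525, 0.0012])), (0.69, array([4.464e-01, 1.163e-01, 4.000e-04]))]
top flask_lid [(0.75, array([0.4465, 0.1188, 0.0005]))]
top flask_ring [(0.88, array([ 0.6217, -0.1329,  0.0178]))]
top cast [(0.75, array([ 0.6246, -0.1372,  0.0232]))]
top flask_base [(0.59, array([ 0.6196, -0.1332, -0.0027]))]
scene flask_ring [(0.61, array([ 0.6204, -0.1402,  0.0153]))]
scene flask_lid [(0.83, array([0.4688, 0.2585, 0.0024])), (0.59, array([0.4451, 0.1118, 0.0029]))]
scene flask_base [(0.56, array([ 0.62  , -0.1366, -0.0007]))]
wrist sat pcts [14. 16. 41. 42. 43. 44.]
wrist rect 0.4664727355957032 0.25650941162109375 [98.92029419 65.05354614] 1.3400077819824219 6182.400000000001
top sat pcts [18. 45. 54. 57. 59. 64.]
top rect 0.5202 0.2038 [5.2 3.2] 90.0 14.719999999999999
top rect 0.47580000000000006 0.2084 [6.  5.2] 90.0 25.919999999999998
```

Ring is home; lid measured at (0.4665,0.2565), yaw -1.3°.

apply_moves(series=[{"offset": [0,3,0],"rot": [0,0,0]},{"offset": [0,7,0],"rot": [0,0,0]},{"offset": [0,10.5,-2],"rot": [0,0,0]},{"offset": [0,11.6,-6],"rot": [0,0,0]},{"offset": [0,11.6,-10],"rot": [0,0,0]},{"offset": [0,11.6,-14],"rot": [0,0,0]},{"offset": [0,11.6,-15],"rot": [0,0,0]},{"offset": [0,11.6,-15],"rot": [0,0,0]},{"offset": [0,11.6,-15],"rot": [0,0,0]}], hand=0.62)

```text
time: 39.45
position: [0.468, 0.2565, 0.0506]
tool_rot: [0.707, 0.707, 0.001, 0.001]
ft_force: [-0.7, -0.9, 0.6]
grip_width: 0.0539
grip_force: 0.0
```

```bash
python3 -c "
from h import *
vision.camera('top'); vision.camera('top'); state()"
```

```text
t 39.5 pos [0.4685 0.2566 0.0514] tool y yaw deg 0.05 tilt [ 0.004  0.001 -1.   ] grip 0.0538 0.0 F [ 0.  -0.6 -0.5]
```

apply_moves(series=[{"offset": [-0.05,0,-1.5],"rot": [0,0,0]},{"offset": [-0.05,0,-3],"rot": [0,0,0]},{"offset": [-0.05,0,-4],"rot": [0,0,0]},{"offset": [-0.05,0,-4.5],"rot": [0,0,0]},{"offset": [-0.05,0,-4.7],"rot": [0,0,0]},{"offset": [-0.05,0,-4.7],"rot": [0,0,0]}])

```text
time: 40.15
position: [0.4666, 0.2563, 0.0028]
tool_rot: [0.707, 0.707, 0.0, 0.0]
ft_force: [0.0, -0.4, 0.9]
grip_width: 0.0535
grip_force: 0.0
```

apply_moves(series=[{"offset": [0,0,0],"rot": [0,0,0]},{"offset": [0,0,0],"rot": [0,0,0]},{"offset": [0,0,0],"rot": [0,0,0]},{"offset": [0,0,0],"rot": [0,0,0]},{"offset": [0,0,0],"rot": [0,0,0]},{"offset": [0,0,0],"rot": [0,0,0]}], hand=0.2, newtons=35)

```text
time: 40.75
position: [0.4663, 0.2562, 0.0026]
tool_rot: [0.707, 0.707, 0.0, -0.0]
ft_force: [-0.1, 0.2, 2.3]
grip_width: 0.0298
grip_force: 35.0
```

apply_moves(series=[{"offset": [0,0,1],"rot": [0,0,0]},{"offset": [0,0,3],"rot": [0,0,0]},{"offset": [0,-1,6],"rot": [0,0,0]},{"offset": [0,-3,10],"rot": [0,0,0]},{"offset": [0,-6,13],"rot": [0,0,0]},{"offset": [1,-10,14],"rot": [0,0,1]},{"offset": [2,-14,14],"rot": [0,0,2]},{"offset": [3,-18,14],"rot": [0,0,3]},{"offset": [4,-22,14],"rot": [0,0,4]},{"offset": [5,-26,14],"rot": [0,0,5.3]},{"offset": [7,-30,14],"rot": [0,0,5.3]},{"offset": [9,-34,14],"rot": [0,0,5.3]},{"offset": [12,-37,14],"rot": [0,0,5.3]},{"offset": [14.5,-38.8,14],"rot": [0,0,5.3]},{"offset": [15.5,-39.3,14],"rot": [0,0,5.3]},{"offset": [15.5,-39.3,14],"rot": [0,0,5.3]},{"offset": [15.5,-39.3,14],"rot": [0,0,5.3]},{"offset": [15.5,-39.3,14],"rot": [0,0,5.3]}])

```text
time: 42.55
position: [0.6195, -0.135, 0.1422]
tool_rot: [0.673, 0.74, -0.0, -0.001]
ft_force: [0.4, 0.3, -1.5]
grip_width: 0.0295
grip_force: 35.0
```

```bash
python3 - <<'E'
from h import *
state()
for c in ("wrist","scene","wrist"): find(c,"flask_lid","flask_ring")
k=calib("wrist"); s=get_obs()["position"]; im=vision.camera("wrist"); cv2.imwrite("pics/wr11.png",im[:,:,::-1])
g=im.mean(2).astype(int)
a=np.radians(5.4); ey=np.array([-np.sin(a),np.cos(a)]);ex=np.array([np.cos(a),np.sin(a)])
zt=s[2]-.0026+.010
for o in (-.003,0,.003): print("plate +y edge",o,np.round(project(k,[*(s[:2]+ey*(.05+o)),zt]),1))
for x in (-.033,.033): print("plate x edge",np.round(project(k,[*(s[:2]+ey*.03+ex*x),zt]),1))
b=np.array([.6218,-.1368])
print("ring top +y outer",project(k,[*(b+np.array([-.07,.9976])*.05),.062]), "block", project(k,[*(b+np.array([-.07,.9976])*.058),.016]))
c=int(round(project(k,[*(s[:2]+ey*.05),zt])[0]))
print("rows 130-230",g[130:230,c-35:c-25].mean(1).astype(int))
print("rows 130-230 R",g[130:230,c+25:c+35].mean(1).astype(int))
r=int(project(k,[*(s[:2]+ey*.03),zt])[1]); print(r,"cols 200-440",g[r-2:r+3,210:440].mean(0).astype(int))
E
```

```text
t 42.5 pos [ 0.6195 -0.135   0.1422] tool y yaw deg 5.43 tilt [-0.003  0.001 -1.   ] grip 0.0295 35.0 F [ 0.4  0.3 -1.5]
wrist flask_lid [(0.55, array([ 0.6175, -0.1381,  0.1381]))]
wrist flask_ring []
scene flask_lid [(0.85, array([ 0.4473,  0.1158, -0.0016]))]
scene flask_ring [(0.78, array([ 0.62  , -0.1399,  0.014 ])), (0.58, array([ 0.6243, -0.1383,  0.0255]))]
wrist flask_lid [(0.57, array([ 0.6173, -0.1388,  0.1411]))]
wrist flask_ring []
plate +y edge -0.003 [321.9 194.4]
plate +y edge 0 [321.9 188. ]
plate +y edge 0.003 [321.8 181.5]
plate x edge [253.2 229.9]
plate x edge [390.7 229.7]
ring top +y outer [324.64132798 173.63492485] block [324.58609394 159.3296703 ]
rows 130-230 [142 143 142 142 142 142 142 142 141 141 141 140 139 138 136 134 138 159
 162 183 199 203 204 204 204 204 204 204 167 195 209 208 195 189 191 197
 206 208 206 179 166 155 137 203 218 214 206 186 154 149 142 133 125 121
 120 107 111 124 127 130 130 130 131 130 130 130 130 130 130 130 130 130
 130 129 130 130 130 132 132 132 131 130 130 130 130 130 130 130 130 130
 130 130 130 130 130 130 129 130 130 13
[... 675 characters left out ...]
30 131 132 134 134 127 123 129 132 134 135 135 135 134 133
 133 131 130 124 110 119 132 133 132 131 131 131 130 129 128 127 127 128
 129 130 130 131 131 130 130 129 129 129 130 129 129 129 130 129 129 128
 128 127 129 131 133 132 131 129 127 127 126 125 125 126 125 126 125 127
 127 128 129 128 128 128 127 126 127 128 128 129 130 128 128 127 126 126
 127 128 127 126 125 126 127 126 111 110 123 128 129 131 131 132 131 130
 129 128 126 122 114 118 123 123 124 125 126 127 127 127 127 127 127 127
 125 119 117 131 139 140 139 140 140 139 139 140 140 139 139 138 139 138
 139 138 138 139 138 139 139 139 139 140 140 140 140 141 141 141 140 140
 140 141 140 140 139 139 140 139 138 138 138 138 138 138]
```

apply_moves(series=[{"offset": [0,0,-1.5],"rot": [0,0,0]},{"offset": [0,0,-3],"rot": [0,0,0]},{"offset": [0,0,-4.5],"rot": [0,0,0]},{"offset": [0,0,-5.5],"rot": [0,0,0]},{"offset": [0,0,-6.5],"rot": [0,0,0]},{"offset": [0,0,-7.1],"rot": [0,0,0]},{"offset": [0,0,-7.1],"rot": [0,0,0]},{"offset": [0,0,-7.1],"rot": [0,0,0]},{"offset": [0,0,-7.1],"rot": [0,0,0]}])

```text
time: 43.95
position: [0.6219, -0.137, 0.0721]
tool_rot: [0.673, 0.739, 0.0, 0.001]
ft_force: [-0.4, 0.1, -1.2]
grip_width: 0.0297
grip_force: 35.0
```

apply_moves(series=[{"offset": [-0.05,0,-0.2],"rot": [0,0,0]},{"offset": [-0.05,0,-0.4],"rot": [0,0,0]},{"offset": [-0.05,0,-0.6],"rot": [0,0,0]},{"offset": [-0.05,0,-0.8],"rot": [0,0,0]},{"offset": [-0.05,0,-0.8],"rot": [0,0,0]}])

```text
time: 44.45
position: [0.6209, -0.1369, 0.0633]
tool_rot: [0.673, 0.739, -0.0, 0.0]
ft_force: [-0.5, 0.7, -1.5]
grip_width: 0.0295
grip_force: 35.0
```

apply_moves(series=[{"offset": [0,0,-0.1],"rot": [0,0,0]},{"offset": [0,0,-0.2],"rot": [0,0,0]},{"offset": [0,0,-0.25],"rot": [0,0,0]},{"offset": [0,0,-0.25],"rot": [0,0,0]}])

```text
time: 44.85
position: [0.6213, -0.1369, 0.0609]
tool_rot: [0.673, 0.739, 0.0, 0.0]
ft_force: [0.9, 0.4, -1.2]
grip_width: 0.0295
grip_force: 35.0
```

apply_moves(series=[{"offset": [0,0,-0.05],"rot": [0,0,0]},{"offset": [0,0,-0.05],"rot": [0,0,0]}])

```text
time: 45.05
position: [0.6213, -0.137, 0.0607]
tool_rot: [0.673, 0.739, 0.0, 0.001]
ft_force: [1.5, -1.4, -0.1]
grip_width: 0.0298
grip_force: 35.0
```

Contact at the seated height. Release and rise, then check.

apply_moves(series=[{"offset": [0,0,0],"rot": [0,0,0]},{"offset": [0,0,0],"rot": [0,0,0]},{"offset": [0,0,0],"rot": [0,0,0]},{"offset": [0,0,1],"rot": [0,0,0]},{"offset": [0,0,3],"rot": [0,0,0]},{"offset": [0,0,6],"rot": [0,0,0]},{"offset": [-2,-2,10],"rot": [0,0,0]},{"offset": [-5,-6,13],"rot": [0,0,0]},{"offset": [-8,-10,13],"rot": [0,0,0]},{"offset": [-8,-13,13],"rot": [0,0,0]},{"offset": [-8,-13,13],"rot": [0,0,0]},{"offset": [-8,-13,13],"rot": [0,0,0]},{"offset": [-8,-13,13],"rot": [0,0,0]}], hand=0.7)

```text
time: 46.35
position: [0.5408, -0.2656, 0.1905]
tool_rot: [0.673, 0.74, 0.0, -0.001]
ft_force: [-0.8, -0.6, 0.6]
grip_width: 0.0609
grip_force: 0.0
```

```bash
python3 - <<'E'
from h import *
state()
for c in ("wrist","scene","top"): find(c,"flask_lid","flask_ring")
find("top","glass_dish","wax_jar","bur_stand")
o=ortho("wrist",0.56,0.69,-0.22,-0.06,.068,0.0004); hsv=cv2.cvtColor(o,cv2.COLOR_BGR2HSV)
m=((hsv[...,1]<25)&(hsv[...,2]>40)).astype(np.uint8)*255
m=cv2.morphologyEx(m,cv2.MORPH_OPEN,np.ones((7,7)))
cs,_=cv2.findContours(m,cv2.RETR_EXTERNAL,cv2.CHAIN_APPROX_NONE)
q=max(cs,key=cv2.contourArea); r=cv2.minAreaRect(q); print("rect",.69-r[0][1]*.0004,-.06-r[0][0]*.0004,np.array(r[1])*.4,r[2])
E
```

```text
t 46.4 pos [ 0.5408 -0.2656  0.1905] tool y yaw deg 5.4 tilt [-0.     0.001 -1.   ] grip 0.0609 0.0 F [-0.8 -0.6  0.6]
wrist flask_lid [(0.77, array([ 0.6189, -0.1385,  0.0606]))]
wrist flask_ring []
scene flask_lid [(0.95, array([ 0.6217, -0.1368,  0.0615])), (0.73, array([ 0.4468,  0.1165, -0.0017]))]
scene flask_ring [(0.62, array([ 0.6193, -0.1402,  0.0152]))]
top flask_lid [(0.85, array([ 0.6258, -0.1376,  0.056 ])), (0.79, array([4.436e-01, 1.192e-01, 3.000e-04]))]
top flask_ring [(0.72, array([ 0.622 , -0.1352,  0.0168]))]
top glass_dish [(0.55, array([ 0.6514, -0.006 ,  0.002 ]))]
top wax_jar [(0.56, array([ 0.5892, -0.3065,  0.0031]))]
top bur_stand [(0.79, array([0.6023, 0.3037, 0.0024]))]
rect 0.6134945190429687 -0.1449968811035156 [ 81.81983032 120.39165039] 85.98582458496094
```

```bash
python3 -c "
from h import *
print(hand_in())"
```

```text
the job is handed in; nothing more can be done
None
```

The flask is assembled on the base in order (disc, cast, ring, lid), and I handed the job in at about 46 s. Each part touched down at its expected height, and the dish, jar and bur stand still read within about 5 mm of their starting positions. The hand-in returned no verdict.

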